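# Click the disc stem onto the food processor's square drive

## Task

Pick up the green stem with the square neck and push it straight down onto the square steel drive of the food processor's motor unit until the spring ball clicks into its groove and the stem sits fully home. Let go of it, and leave the grey round-necked stem standing where it is.

Things in the scene. Friction and masses are not known exactly. Their poses are not given: they have to be found in the camera images.
- square_stem: green stem, loose, about 120 g, upright. Origin: centre of underside, z up. Square skirt 60 mm wide, 52 mm tall; solid square neck 28 mm wide from 52 to 94 mm, for gripping. All flats are square to its x, y axes; quarter turns are alike. Underside: square bore 30 mm wide, 46 deep, mouth flared to 44 mm over the lowest 14 mm; ball groove 16 mm high round all sides, centred 26 mm up
- motor_unit: white fixed unit, 130 x 150 mm, dial on its -x side. Origin: centre of underside, z up. Grey boss on the axis: its top, 60 mm up, seats the stem's underside. Square steel drive on the axis, 60 to 104 mm up, 24 mm wide (top 12 mm tapered to 10), flats square to x, y: 3 mm play a side, 15 deg of turn in the bore. From 33 mm above the seat the stem must be pushed (3 to 10 N); let go early, it tips
- drive_ball (a joint): brass spring ball, radius 9 mm, in the drive's -x face, 86 mm above the motor unit's origin. 0 = fully out (sticks out 9 mm); grows to 0.0095 m as it is pressed in. The bore presses it in while sliding over it; it springs out again when the groove reaches it (the click)
- round_stem: grey stem of another attachment, loose, same size but round: skirt 58 mm in diameter, 52 mm tall, neck 28 mm in diameter from 52 to 94 mm. Origin: centre of underside, z up. Its hole is round, 22 mm, and does not fit the drive; leave it standing
Not all that is in view belongs to the job. What is shaped like the round_stem but yellow is not meant.

How it is judged:
By the outcome, as a careful person would: the job done as asked, in the order asked, and still so for the second after the job is handed in, with the robot touching nothing.
It also fails if it takes over 45 s, if anything falls off the work surface, if the arm or the gripper's body presses on something with over 40 N, if the wrist force passes 120 N, or if a joint passes its speed limit or range.

## Robot

A 6-joint arm with a two-finger parallel gripper is mounted at the origin on a cart in front of the work surface, level with it; the furniture and walls round the work are solid. World frame = base frame: x ahead of the robot, y to its left, z up, the work surface at z = 0. Lengths are in m, angles in rad, forces in N, time in s.
With the tool pointing down it reaches from about 0.35 to 0.975 m from the base axis. Payload 7.1 kg.
Tool frame: the origin (TCP) lies midway between the tips of the shut fingers; the grasp point (between the pads) lies 19 mm behind it; z points along the fingers, y is the line along which they close (so a half turn about z gives the same grasp; the last joint's range is limited). The gripper opens to 88 mm and grips with 3 to 60 N. Pads are 20 mm wide; open, the fingers measure 115 mm over their backs; the gripper's body (75 mm by 178 mm) begins 61 mm behind the grasp point.
Start: joints at [1.281, 0.423, 1.63, -0, 1.089, -0.019], TCP at [0.167, 0.602, 0.223] pointing down, gripper open.
Joint ranges: [-3, 3], [-0.9, 2.11], [0.09, 2.58], [-1.31, 4.45], [0.11, 2.69], [-2.54, 2.54]. Speed limits (rad/s): [2.39, 2.39, 3.01, 3.14, 3.14, 3.14].

## Interface

Orientations are given as [roll, pitch, yaw] about the fixed x, y, z axes, in that order (R = Rz(yaw) Ry(pitch) Rx(roll)).
In Python, from rig import robot gives the robot as it stands. The module is installed in compiled form; this text tells all that it offers.
- The arm moves only by the shell command python3 -m jog 'ROWS' [FORCE]. ROWS is JSON, a list of rows, each an object with "travel": the shift along the tool's x, y, z scaled (see below), a list of three; "dr": the turn, a rotation vector about the tool's x, y, z scaled (see below), a list of three; "gripper": the closure, from -1 (fully open) to 1 (shut). A call has exactly 10 rows; each row shifts and turns the commanded pose from where the row before left it, along the tool's axes as they then stand; what a row does not reach is not made up. The controller multiplies each number of a shift by 0.03 m and each number of a turn by 6 degrees. A row lasts 1/12 s, in which the tool goes at most 41.7 mm and 7.16 degrees, less where a joint would pass 70% of its speed; a pose out of reach is approached as far as the arm can. A call with a number of a shift or a turn outside -1 to 1 is refused whole. A call with a gripper value outside its range is refused whole. The fingers move at their own pace and stop on an object; FORCE is the grip in N (left out, the last holds). Time passes only in rows, so rows that do not move let the fingers close, or fill a call up. It gives the time, the measured TCP pose, the force, the opening and the grip force at its end, in the units of the state.
- robot.get_state(): the state, without advancing time (a new reading comes with each control period).
- robot.read_camera(name): name is "scene" or "top" or "wrist"; returns (picture, depth): 400x640x3 uint8, blue, green, red; 400x640 float32, m along the optical axis (not along the pixel's ray), 0 where there is no reading.
- robot.camera_params(name): a dict with "fx", "fy", "cx", "cy" (pixels), "R" (3x3) and "t" (3): a world point X has camera coordinates R X + t. Camera axes: x right, y down, z forward; pixel columns grow to the right and rows downward; lengths in m; the calibration is good to about 2 mm. A picture is of the moment at which its call begins: read the wrist's pose just before it. camera_params takes no time and is no camera call; for the wrist camera it gives the pose at the moment of the call.
- robot.close_job(): hands the job in; it is judged then, once.
Trained networks look in the newest picture that a camera, given by its name, has taken for a name from the list of things; names that differ only in an ending like _2 or _b are one class to them, and where a whole thing is asked for, a point or a joint stands for the part that bears it (a point fixed in the world has none). Each returns a list of dicts, best first, with "score" (0 to 1); they miss things now and then, are a little off and sometimes report something else, mostly with a low value. They report only what shows in the picture. A call takes as long as a camera call. They do not tell look-alikes from the thing itself.
- robot.silhouettes(label, camera): "mask" (400x640 bool, what is visible of it).
- robot.place_of(label, camera): "position" ([x, y, z] in m, in world coordinates, good to about 4 mm: a listed point, or the origin of a listed thing).
The state is a dict: "time_s": time; "q": joint angles; "joint_vel": joint speeds; "joint_efforts": joint torques, N m; "tool_pos": TCP position; "orientation": TCP orientation; "contact_force": force on the tool from outside, world axes, zero at the start; "wrist_torque": the same for the moment, N m; "grip_width": finger opening in m; "grip_force": force on a finger pad.
Only numpy, scipy, OpenCV 4.12 (cv2) and the standard library are available. Lean on these libraries where they do the work, as an engineer would, in place of code of your own. Each camera call takes 0.05 s, during which the arm holds its last target. There are 200 camera calls.

## Working session

There is one attempt and no reset: what is moved stays moved. The work goes in short steps, Python scripts to look and compute and a shell command to move; the robot and the scene stay as the last step left them, time stands still between calls to the robot, and variables do not carry over. Pictures are saved under pics/ and viewed, at most 10 in all, crops included, and the job is handed in when it is done.

```bash
mkdir -p pics; python3 - <<'E'
from rig import robot
import cv2
s=robot.get_state();print({k:s[k] for k in('time_s','tool_pos','orientation','contact_force','grip_width')})
for c in('scene','top'):
    im,d=robot.read_camera(c);cv2.imwrite(f'pics/{c}0.png',im)
    for l in('square_stem','motor_unit','round_stem'):
        print(c,l,[(round(r['score'],2),[round(float(v),3) for v in r['position']]) for r in robot.place_of(l,c)])
E
```

```text
{'time_s': 0.0, 'tool_pos': array([0.16702063, 0.60169869, 0.22192006]), 'orientation': array([-3.14006421e+00, -5.07207020e-06,  2.87077663e+00]), 'contact_force': array([-0.55065605, -0.64405372, -0.66141327]), 'grip_width': 0.08786225023099138}
scene square_stem [(0.84, [0.496, -0.109, -0.007])]
scene motor_unit [(0.66, [0.433, 0.155, 0.003])]
scene round_stem [(0.84, [0.467, -0.286, 0.001]), (0.62, [0.363, -0.323, 0.002])]
top square_stem [(0.95, [0.499, -0.112, -0.001])]
top motor_unit [(0.92, [0.435, 0.157, 0.001])]
top round_stem [(0.91, [0.359, -0.322, -0.001]), (0.57, [0.471, -0.281, 0.002])]
```

View pics/top0.png

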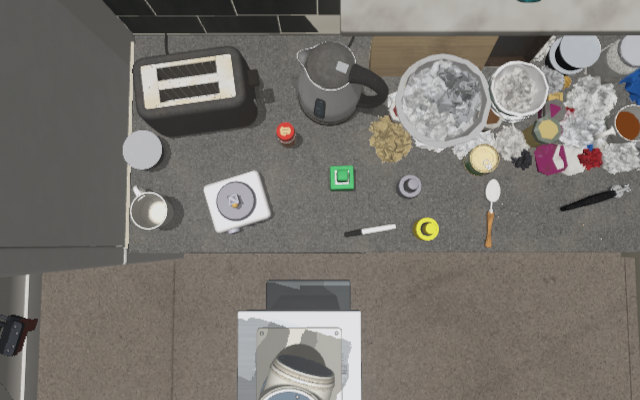

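View pics/scene0.png

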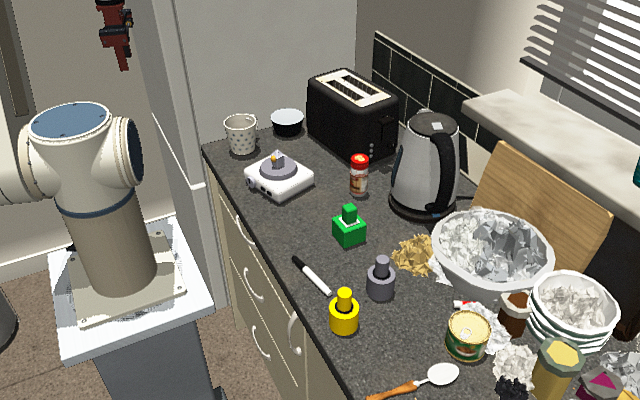

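The top view shows the green stem at (342,178), the motor unit at (237,202) with its dial on the near side at (233,231), the grey stem at (409,186) and the yellow decoy at (427,229). A tall cabinet stands left of column 130. Next I'll measure yaws, positions and obstacle heights.

```bash
cat > h.py <<'E'
from rig import robot
import numpy as np, cv2
def cloud(c):
    im,d=robot.read_camera(c);p=robot.camera_params(c)
    v,u=np.mgrid[:400,:640]
    X=np.stack([(u-p['cx'])/p['fx']*d,(v-p['cy'])/p['fy']*d,d],-1)
    W=(X-np.array(p['t']))@np.array(p['R']); W[d==0]=np.nan
    return im,d,W
def rect(W,m,zl,zh):
    P=W[m&(W[...,2]>zl)&(W[...,2]<zh)]
    (c,s,a)=cv2.minAreaRect((P[:,:2]*1000).astype(np.float32))
    return len(P),np.round(c,1),np.round(s,1),round((a+45)%90-45,1),np.round(np.median(P[:,2]),4)
E
python3 - <<'E'
from h import *
im,d,W=cloud('top')
for l,bands in(('square_stem',((.04,.06),(.085,.1))),('motor_unit',((.02,.056),(.056,.066),(.09,.11)))):
    m=robot.silhouettes(l,'top')[0]['mask']
    m=cv2.erode(m.astype(np.uint8),np.ones((2,2)))>0 if 0 else m
    for b in bands:
        try: print(l,b,rect(W,m,*b))
        except Exception as e: print(l,b,e)
    z=W[m][:,2]; print(np.histogram(z,np.arange(-.01,.13,.01)))
X,Y,Z=np.moveaxis(W,-1,0)
print('tall by y bins: min x with z>.15')
for y in np.arange(-.5,.75,.05):
    s=(Y>y)&(Y<y+.05)&(Z>.12)&(X>.12)
    if s.any(): print(round(y,2),X[s].min().round(3),Z[s].max().round(2))
E
```

```text
square_stem (0.04, 0.06) (423, array([ 491.7, -109.8]), array([58.7, 61.2]), -0.3, np.float64(0.0524))
square_stem (0.085, 0.1) (125, array([ 491.8, -109.4]), array([24.8, 28. ]), -0.1, np.float64(0.0933))
(array([  2,   9,   8,  11,  11,  83, 340,   8,   4,  19, 109,   0,   0,
         0]), array([-0.01,  0.  ,  0.01,  0.02,  0.03,  0.04,  0.05,  0.06,  0.07,
        0.08,  0.09,  0.1 ,  0.11,  0.12,  0.13]))
motor_unit (0.02, 0.056) (1897, array([426.9, 157.1]), array([140.3, 151. ]), 16.7, np.float64(0.0454))
motor_unit (0.056, 0.066) (928, array([430.6, 157.9]), array([93.9, 93.7]), 0.2, np.float64(0.0602))
motor_unit (0.09, 0.11) (111, array([428.7, 157.7]), array([30.6, 24.3]), 17.8, np.float64(0.0976))
(array([   9,    5,    4,   29,  203, 1484,  604,  517,    8,   16,   71,
         40,    0,    0]), array([-0.01,  0.  ,  0.01,  0.02,  0.03,  0.04,  0.05,  0.06,  0.07,
        0.08,  0.09,  0.1 ,  0.11,  0.12,  0.13]))
tall by y bins: min x with z>.15
-0.5 0.651 0.3
-0.45 0.651 0.29
-0.4 0.605 0.29
-0.35 0.593 0.29
-0.3 0.614 0.29
-0.25 0.658 0.29
-0.2 0.659 0.29
-0.15 0.647 0.29
-0.1 0.644 0.28
-0.05 0.65 0.24
-0.0 0.887 0.19
0.05 0.7 0.19
0.1 0.632 0.19
0.15 0.626 0.19
0.2 0.618 0.19
0.25 0.611 0.19
0.3 0.139 0.7
0.35 0.147 0.65
0.4 0.885 0.19
0.45 0.889 0.17
0.5 0.12 0.41
0.55 0.138 0.34
```

```bash
python3 - <<'E'
from h import *
im,d,W=cloud('top')
for r in(20,100,150,200,235,260,300,340,380): print(r,[tuple(W[r,c].round(2)) for c in(5,60,110,124,132,200)])
p=robot.camera_params('top');print(-np.array(p['R']).T@p['t'])
E
```

```text
20 [(np.float64(0.75), np.float64(0.54), np.float64(0.39)), (np.float64(0.83), np.float64(0.54), np.float64(0.2)), (np.float64(0.9), np.float64(0.49), np.float64(0.06)), (np.float64(0.89), np.float64(0.44), np.float64(0.09)), (np.float64(0.89), np.float64(0.42), np.float64(0.08)), (np.float64(0.89), np.float64(0.25), np.float64(0.09))]
100 [(np.float64(0.6), np.float64(0.54), np.float64(0.37)), (np.float64(0.65), np.float64(0.54), np.float64(0.18)), (np.float64(0.73), np.float64(0.54), np.float64(-0.07)), (np.float64(0.76), np.float64(0.54), np.float64(-0.17)), (np.float64(0.71), np.float64(0.45), np.float64(-0.0)), (np.float64(0.65), np.float64(0.22), np.float64(0.18))]
150 [(np.float64(0.5), np.float64(0.54), np.float64(0.37)), (np.float64(0.54), np.float64(0.54), np.float64(0.18)), (np.float64(0.59), np.float64(0.54), np.float64(-0.08)), (np.float64(0.56), np.float64(0.45), np.float64(0.05)), (np.float64(0.56), np.float64(0.43), np.float64(0.05)), (np.float64(0.57), np.float64(0.26), np.float64(-0.0))]
200 [(np.float64(0.41), np.float64(0.54), np.float64(0.36)), (np.float64(0.42),
[... 1313 characters left out ...]
float64(0.54), np.float64(0.35)), (np.float64(-0.1), np.float64(1.09), np.float64(-0.89)), (np.float64(-0.1), np.float64(0.87), np.float64(-0.9)), (np.float64(-0.1), np.float64(0.81), np.float64(-0.89)), (np.float64(-0.1), np.float64(0.77), np.float64(-0.89)), (np.float64(-0.1), np.float64(0.48), np.float64(-0.9))]
380 [(np.float64(-0.22), np.float64(1.2), np.float64(-0.7)), (np.float64(-0.27), np.float64(1.09), np.float64(-0.9)), (np.float64(-0.27), np.float64(0.87), np.float64(-0.9)), (np.float64(-0.27), np.float64(0.8), np.float64(-0.89)), (np.float64(-0.27), np.float64(0.77), np.float64(-0.9)), (np.float64(-0.27), np.float64(0.47), np.float64(-0.9))]
[ 0.32435409 -0.06051726  1.284468  ]
```

```bash
python3 -m jog '[{"travel":[0,-1,0],"dr":[0,0,0],"gripper":-1},{"travel":[0,-1,0],"dr":[0,0,0],"gripper":-1},{"travel":[0,-1,0],"dr":[0,0,0],"gripper":-1},{"travel":[0,-1,0],"dr":[0,0,0],"gripper":-1},{"travel":[0,-1,0],"dr":[0,0,0],"gripper":-1},{"travel":[0,-1,0],"dr":[0,0,0],"gripper":-1},{"travel":[0,-0.9,0],"dr":[0,0,0],"gripper":-1},{"travel":[0,0,0],"dr":[0,0,-0.86],"gripper":-1},{"travel":[0,0,0],"dr":[0,0,-0.86],"gripper":-1},{"travel":[0,0,0],"dr":[0,0,-0.86],"gripper":-1}]'
```

```text
time_s: 1.43
tool_pos: [0.1117, 0.4025, 0.2231]
orientation: [3.141, 0.0, -3.138]
contact_force: [-0.4, 0.2, -0.1]
grip_width: 0.0878
grip_force: 0.0
```

```bash
python3 -m jog '[{"travel":[-1,-0.5,0],"dr":[0,0,0],"gripper":-1},{"travel":[-1,-0.5,0],"dr":[0,0,0],"gripper":-1},{"travel":[-1,-0.5,0],"dr":[0,0,0],"gripper":-1},{"travel":[-1,-0.5,0],"dr":[0,0,0],"gripper":-1},{"travel":[-0.8,-1,0],"dr":[0,0,0],"gripper":-1},{"travel":[-0.8,-1,0],"dr":[0,0,0],"gripper":-1},{"travel":[-0.8,-1,0],"dr":[0,0,0],"gripper":-1},{"travel":[-0.8,-1,0],"dr":[0,0,0],"gripper":-1},{"travel":[-0.8,-1,0],"dr":[0,0,0],"gripper":-1},{"travel":[-0.8,-1,0],"dr":[0,0,0],"gripper":-1}]'
python3 - <<'E'
from h import *
im,d,W=cloud('wrist');cv2.imwrite('pics/w1.png',im)
m=robot.silhouettes('motor_unit','wrist')
if m:
    for b in((.02,.056),(.056,.066),(.07,.095),(.09,.11)):
        try: print(b,rect(W,m[0]['mask'],*b))
        except Exception as e: print(b,'none')
E
```

```text
time_s: 2.27
tool_pos: [0.3767, 0.1609, 0.2231]
orientation: [3.141, 0.001, 3.141]
contact_force: [0.2, 1.2, -0.2]
grip_width: 0.0879
grip_force: 0.0
(0.02, 0.056) (9881, array([429.2, 153.6]), array([137.9, 150.1]), 16.7, np.float64(0.0453))
(0.056, 0.066) (5548, array([435. , 155.4]), array([93.2, 95.4]), 2.5, np.float64(0.0599))
(0.07, 0.095) (454, array([431.9, 154.4]), array([33.5, 24.2]), 16.8, np.float64(0.092))
(0.09, 0.11) (769, array([432.4, 154.5]), array([32.4, 24.2]), 16.7, np.float64(0.0968))
```

View pics/w1.png

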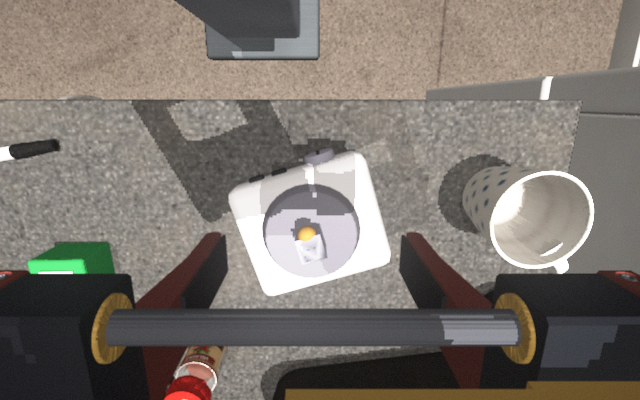

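The wrist view shows the motor unit at about (310,225), with the drive and brass ball at (307,240) and the mug well to the right. The motor axis comes out near (0.435, 0.1555), yaw 16.7°.

```bash
python3 -m jog '[{"travel":[-0.2,-0.9,0],"dr":[0,0,0],"gripper":-1},{"travel":[-0.2,-0.9,0],"dr":[0,0,0],"gripper":-1},{"travel":[-0.2,-0.9,0],"dr":[0,0,0],"gripper":-1},{"travel":[-0.2,-0.9,0],"dr":[0,0,0],"gripper":-1},{"travel":[-0.2,-0.9,0],"dr":[0,0,0],"gripper":-1},{"travel":[-0.2,-0.9,0],"dr":[0,0,0],"gripper":-1},{"travel":[-0.2,-0.9,0],"dr":[0,0,0],"gripper":-1},{"travel":[-0.2,-0.9,0],"dr":[0,0,0],"gripper":-1},{"travel":[-0.2,-0.9,0],"dr":[0,0,0],"gripper":-1},{"travel":[0,0,0],"dr":[0,0,0],"gripper":-1}]'
python3 - <<'E'
from h import *
im,d,W=cloud('wrist');cv2.imwrite('pics/w2.png',im)
m=robot.silhouettes('square_stem','wrist')
for b in((.045,.058),(.085,.1)):
        try: print(b,rect(W,m[0]['mask'],*b))
        except Exception as e: print(b,'none')
E
```

```text
time_s: 3.2
tool_pos: [0.4308, -0.0831, 0.2231]
orientation: [-3.14, 0.002, 3.139]
contact_force: [0.9, 0.4, -0.4]
grip_width: 0.088
grip_force: 0.0
(0.045, 0.058) (2050, array([ 490. , -107.5]), array([60.2, 60. ]), 1.1, np.float64(0.0511))
(0.085, 0.1) (841, array([ 489.2, -107.6]), array([28. , 26.5]), -2.0, np.float64(0.0926))
```

View pics/w2.png

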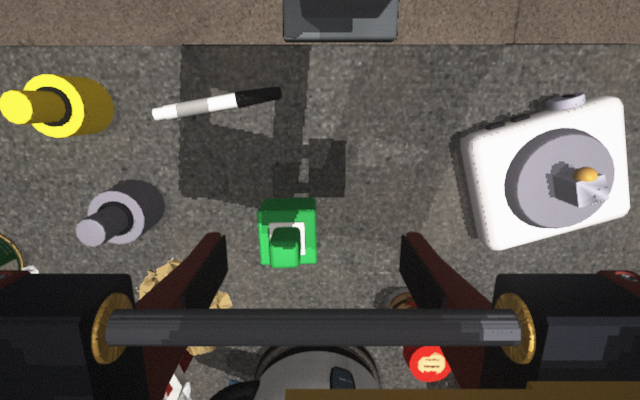

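The wrist view shows the green stem at about (287,233), the grey one clear at the left (110,218) and the motor unit at the right. I'll move over the green stem and go down.

```bash
python3 -m jog '[{"travel":[-0.5,-0.2,0],"dr":[0,0,0],"gripper":-1},{"travel":[-0.5,-0.2,0],"dr":[0,0,0],"gripper":-1},{"travel":[-0.5,-0.2,0],"dr":[0,0,0],"gripper":-1},{"travel":[-0.5,-0.25,0],"dr":[0,0,0],"gripper":-1},{"travel":[0,0,0.8],"dr":[0,0,0],"gripper":-1},{"travel":[0,0,0.8],"dr":[0,0,0],"gripper":-1},{"travel":[0,0,0.8],"dr":[0,0,0],"gripper":-1},{"travel":[0,0,0.8],"dr":[0,0,0],"gripper":-1},{"travel":[0,0,0.8],"dr":[0,0,0],"gripper":-1},{"travel":[0,0,0],"dr":[0,0,0],"gripper":-1}]'
```

```text
time_s: 4.13
tool_pos: [0.4864, -0.1036, 0.0992]
orientation: [3.14, -0.007, -3.141]
contact_force: [-1.3, 0.8, -0.7]
grip_width: 0.0879
grip_force: 0.0
```

```bash
python3 -m jog '[{"travel":[-0.14,-0.15,0],"dr":[0,0,0],"gripper":-1},{"travel":[0,0,0.5],"dr":[0,0,0],"gripper":-1},{"travel":[0,0,0.5],"dr":[0,0,0],"gripper":-1},{"travel":[0,0,0.4],"dr":[0,0,0],"gripper":-1},{"travel":[0,0,0],"dr":[0,0,0],"gripper":-1},{"travel":[0,0,0],"dr":[0,0,0],"gripper":1},{"travel":[0,0,0],"dr":[0,0,0],"gripper":1},{"travel":[0,0,0],"dr":[0,0,0],"gripper":1},{"travel":[0,0,0],"dr":[0,0,0],"gripper":1},{"travel":[0,0,0],"dr":[0,0,0],"gripper":1}]' 40
```

```text
time_s: 4.97
tool_pos: [0.4941, -0.1106, 0.0614]
orientation: [-3.141, 0.001, 3.141]
contact_force: [-0.3, 0.9, 0.8]
grip_width: 0.0579
grip_force: 0.0
```

```bash
python3 -m jog '[{"travel":[0,0,0],"dr":[0,0,0],"gripper":1},{"travel":[0,0,0],"dr":[0,0,0],"gripper":1},{"travel":[0,0,0],"dr":[0,0,0],"gripper":1},{"travel":[0,0,0],"dr":[0,0,0],"gripper":1},{"travel":[0,0,0],"dr":[0,0,0],"gripper":1},{"travel":[0,0,0],"dr":[0,0,0],"gripper":1},{"travel":[0,0,0],"dr":[0,0,0],"gripper":1},{"travel":[0,0,0],"dr":[0,0,0],"gripper":1},{"travel":[0,0,0],"dr":[0,0,0],"gripper":1},{"travel":[0,0,0],"dr":[0,0,0],"gripper":1}]' 40
```

```text
time_s: 5.8
tool_pos: [0.4936, -0.1105, 0.0606]
orientation: [3.142, -0.0, 3.141]
contact_force: [-0.9, 0.0, 0.2]
grip_width: 0.028
grip_force: 39.8
```

```bash
python3 -m jog '[{"travel":[0,0,-0.5],"dr":[0,0,0],"gripper":1},{"travel":[0,0,-0.8],"dr":[0,0,0],"gripper":1},{"travel":[0,0,-0.9],"dr":[0,0,0],"gripper":1},{"travel":[0,0,-0.9],"dr":[0,0,0],"gripper":1},{"travel":[0,0,-0.9],"dr":[0,0,0],"gripper":1},{"travel":[0,0,-0.8],"dr":[0,0,0],"gripper":1},{"travel":[0,0,-0.5],"dr":[0,0,0],"gripper":1},{"travel":[0,0.3,0],"dr":[0,0,0],"gripper":1},{"travel":[0,0.6,0],"dr":[0,0,0],"gripper":1},{"travel":[0,0.8,0],"dr":[0,0,0],"gripper":1}]'
```

```text
time_s: 6.63
tool_pos: [0.4932, -0.0592, 0.2189]
orientation: [-3.142, -0.0, 3.139]
contact_force: [0.2, 0.4, -1.0]
grip_width: 0.028
grip_force: 39.8
```

```bash
python3 -m jog '[{"travel":[0.2,0.8,0],"dr":[0,0,0],"gripper":1},{"travel":[0.2,0.9,0],"dr":[0,0,0],"gripper":1},{"travel":[0.2,0.9,0],"dr":[0,0,0],"gripper":1},{"travel":[0.3,0.9,0],"dr":[0,0,0],"gripper":1},{"travel":[0.3,0.9,0],"dr":[0,0,0],"gripper":1},{"travel":[0.3,0.9,0],"dr":[0,0,0],"gripper":1},{"travel":[0.2,0.8,0],"dr":[0,0,0],"gripper":1},{"travel":[0.2,0.6,0],"dr":[0,0,-0.9],"gripper":1},{"travel":[0,0.3,0],"dr":[0,0,-0.94],"gripper":1},{"travel":[0,0,0],"dr":[0,0,-0.94],"gripper":1}]'
python3 - <<'E'
from h import *
im,d,W=cloud('wrist');s=robot.get_state();print(s['tool_pos'],s['orientation'])
cv2.imwrite('pics/w3.png',im)
m=robot.silhouettes('square_stem','wrist')
if m:
    P=W[m[0]['mask']]; print(np.nanmin(P,0),np.nanmax(P,0),np.histogram(P[:,2],12))
    for b in((.13,.155),(.155,.17),(.2,.225),(.24,.27)):
        try: print(b,rect(W,m[0]['mask'],*b))
        except Exception as e: print(b,'none')
m=robot.silhouettes('motor_unit','wrist')
for b in((.02,.056),(.056,.066),(.09,.11)):
        try: print(b,rect(W,m[0]['mask'],*b))
        except Exception as e: print(b,'none')
E
```

```text
time_s: 7.47
tool_pos: [0.4345, 0.1525, 0.2183]
orientation: [3.141, -0.002, -2.844]
contact_force: [-0.1, -0.2, -0.3]
grip_width: 0.0281
grip_force: 39.8
[0.43462614 0.15177438 0.21832002] [ 3.14143425e+00 -2.05201917e-03 -2.83829247e+00]Traceback (most recent call last):
  File "<stdin>", line 6, in <module>
    bin_edges, uniform_bins = _get_bin_edges(a, bins, range, weights)
                              ~~~~~~~~~~~~~~^^^^^^^^^^^^^^^^^^^^^^^^^
    first_edge, last_edge = _get_outer_edges(a, range)
                            ~~~~~~~~~~~~~~~~^^^^^^^^^^
    raise ValueError(
        f"autodetected range of [{first_edge}, {last_edge}] is not finite")
ValueError: autodetected range of [nan, nan] is not finite
```

View pics/w3.png

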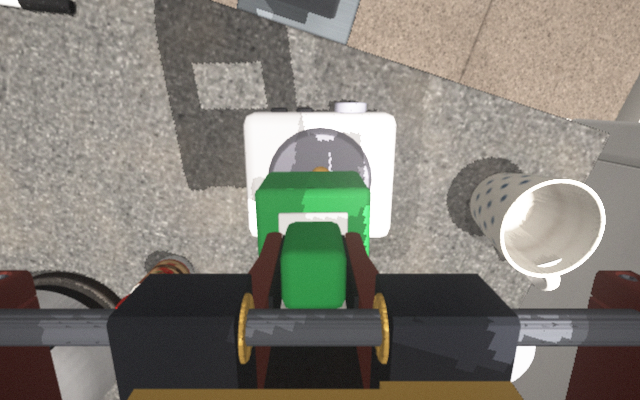

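The stem is held square in the fingers, with its skirt at columns 256–369, above the boss at about (320,180). I'll compute the relative offset in the tool frame.

```bash
python3 - <<'E'
from h import *
from scipy.spatial.transform import Rotation as Ro
s=robot.get_state();im,d,W=cloud('wrist')
R=Ro.from_euler('xyz',s['orientation']).as_matrix(); T=(W-s['tool_pos'])@R
print(s['tool_pos'])
b,g,r=[im[...,i].astype(int) for i in range(3)]
gm=(g>b+40)&(g>r+40)&~np.isnan(d)&(d>0)
gm[:, :250]=0; gm[:,380:]=0; gm[320:]=0
P=T[gm]; h,e=np.histogram(P[:,2],np.arange(-.06,.08,.01)); print(h,e.round(3))
for lo,hi in((-.06,-.02),(0,.014),(.02,.06)):
    Q=P[(P[:,2]>lo)&(P[:,2]<hi)]
    if len(Q): print(lo,hi,len(Q),np.percentile(Q,[1,50,99],axis=0).round(4).tolist())
mm=robot.silhouettes('motor_unit','wrist')[0]['mask']
Z=W[...,2]
for lo,hi in((.03,.05),(.056,.066)):
    Q=T[mm&(Z>lo)&(Z<hi)]; print('motor',lo,len(Q),np.percentile(Q,[.5,50,99.5],axis=0).round(4).tolist())
print('motor axis wrist-est in tool', ((np.array([.4355,.1555,.06])-s['tool_pos'])@R).round(4))
E
```

```text
[0.43481203 0.1512191  0.21840005]
[   0    0 3428  736  452  388 3498  834  325  245  190   47    0    0] [-0.06 -0.05 -0.04 -0.03 -0.02 -0.01  0.    0.01  0.02  0.03  0.04  0.05
  0.06  0.07  0.08]
-0.06 -0.02 4164 [[-0.0099, -0.0127, -0.0342], [0.0059, 0.0005, -0.0325], [0.0158, 0.0136, -0.0209]]
0 0.014 4078 [[0.0001, -0.0287, 0.0013], [0.0232, 0.0005, 0.009], [0.0317, 0.0295, 0.0131]]
0.02 0.06 807 [[0.0307, -0.0271, 0.0203], [0.0315, -0.0066, 0.0331], [0.0319, 0.0227, 0.0525]]
motor 0.03 8059 [[-0.058, -0.0657, 0.1694], [0.0402, 0.0307, 0.1737], [0.0727, 0.0825, 0.1878]]
motor 0.056 2950 [[-0.001, -0.035, 0.1569], [0.0258, 0.0106, 0.1589], [0.0472, 0.0546, 0.1623]]
motor axis wrist-est in tool [-0.0022  0.0039  0.1584]
```

```bash
python3 -m jog '[{"travel":[0,0.13,0],"dr":[0,0,0],"gripper":1},{"travel":[-0.05,0.13,0],"dr":[0,0,0],"gripper":1},{"travel":[0,0,0.3],"dr":[0,0,0],"gripper":1},{"travel":[0,0,0.4],"dr":[0,0,0],"gripper":1},{"travel":[0,0,0.3],"dr":[0,0,0],"gripper":1},{"travel":[0,0,0],"dr":[0,0,0],"gripper":1},{"travel":[0,0,0],"dr":[0,0,0],"gripper":1},{"travel":[0,0,0],"dr":[0,0,0],"gripper":1},{"travel":[0,0,0],"dr":[0,0,0],"gripper":1},{"travel":[0,0,0],"dr":[0,0,0],"gripper":1}]'
python3 - <<'E'
from h import *
from scipy.spatial.transform import Rotation as Ro
s=robot.get_state();im,d,W=cloud('wrist')
R=Ro.from_euler('xyz',s['orientation']).as_matrix(); T=(W-s['tool_pos'])@R
print(s['tool_pos'],s['orientation'])
b,g,r=[im[...,i].astype(int) for i in range(3)]
gm=(g>b+40)&(g>r+40); gm[:, :250]=0; gm[:,380:]=0; gm[320:]=0
P=T[gm]; Q=P[(P[:,2]>.003)&(P[:,2]<.014)]; print('stem',np.nanpercentile(Q,[1,50,99],axis=0).round(4).tolist())
mm=robot.silhouettes('motor_unit','wrist')[0]['mask']; Z=W[...,2]
for lo,hi in((.035,.05),(.056,.066)):
    k=mm&(Z>lo)&(Z<hi); Q=T[k]; print('motor',len(Q),np.percentile(Q,[.5,50,99.5],axis=0).round(4).tolist(), cv2.minAreaRect((Q[:,:2]*1000).astype(np.float32)))
for c in('top','scene'):
    im,d,W=cloud(c); cv2.imwrite(f'pics/{c}4.png',im)
    T=(W-s['tool_pos'])@R
    b,g,r=[im[...,i].astype(int) for i in range(3)]
    Q=T[(g>b+40)&(g>r+40)&(np.linalg.norm(T,axis=-1)<.12)]
    print(c,np.nanpercentile(Q,[1,50,99],axis=0).round(4).tolist())
cv2.imwrite('pics/scene4c.png',cv2.resize(im[80:230,200:400],None,fx=4,fy=4))
E
```

```text
time_s: 8.5
tool_pos: [0.4355, 0.1585, 0.1901]
orientation: [3.142, 0.001, -2.851]
contact_force: [0.4, -1.0, -0.5]
grip_width: 0.028
grip_force: 39.8
[0.43554218 0.15851405 0.19013889] [ 3.14157192e+00  9.89956337e-04 -2.85122000e+00]
stem [[0.0001, -0.0283, 0.0076], [0.0236, 0.0008, 0.0093], [0.0317, 0.0298, 0.0125]]
motor 9886 [[-0.0548, -0.0714, 0.1407], [0.0402, 0.0137, 0.1453], [0.0765, 0.0754, 0.1547]] ((11.125831604003906, 1.9962310791015625), (149.07781982421875, 136.75985717773438), 89.43878173828125)
motor 3268 [[0.0075, -0.0431, 0.1288], [0.0302, 0.0025, 0.1307], [0.05, 0.048, 0.1339]] ((27.655677795410156, 2.768726348876953), (47.576480865478516, 94.98162078857422), 1.4887737035751343)
top [nan, nan, nan]
scene [[-0.0263, -0.0347, -0.0345], [0.0153, -0.0228, 0.0211], [0.0327, 0.0247, 0.0559]]
  return np.nanmean(a, axis, out=out, keepdims=keepdims)
```

View pics/scene4c.png

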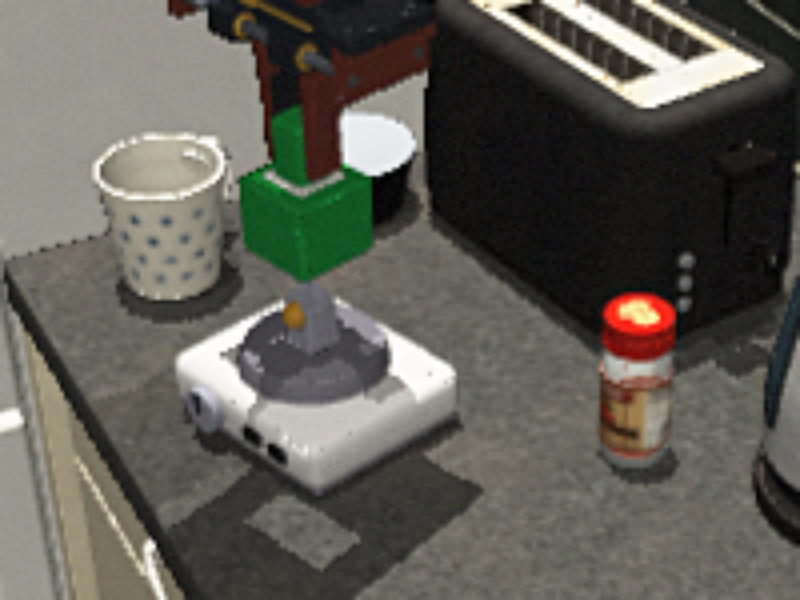

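The stem hangs above the drive with the ball on its near side, and the residual shift is about 1.5 mm in each axis. I'll correct that and start the descent.

```bash
python3 -m jog '[{"travel":[0.05,0.04,0],"dr":[0,0,0],"gripper":1},{"travel":[0,0,0.2],"dr":[0,0,0],"gripper":1},{"travel":[0,0,0.2],"dr":[0,0,0],"gripper":1},{"travel":[0,0,0.2],"dr":[0,0,0],"gripper":1},{"travel":[0,0,0.2],"dr":[0,0,0],"gripper":1},{"travel":[0,0,0.15],"dr":[0,0,0],"gripper":1},{"travel":[0,0,0.1],"dr":[0,0,0],"gripper":1},{"travel":[0,0,0.1],"dr":[0,0,0],"gripper":1},{"travel":[0,0,0],"dr":[0,0,0],"gripper":1},{"travel":[0,0,0],"dr":[0,0,0],"gripper":1}]' 50
```

```text
time_s: 9.53
tool_pos: [0.4334, 0.1591, 0.1551]
orientation: [-3.142, -0.0, -2.851]
contact_force: [0.7, -0.1, -0.7]
grip_width: 0.0277
grip_force: 49.8
```

```bash
python3 -m jog '[{"travel":[0,0,0.1],"dr":[0,0,0],"gripper":1},{"travel":[0,0,0.1],"dr":[0,0,0],"gripper":1},{"travel":[0,0,0.1],"dr":[0,0,0],"gripper":1},{"travel":[0,0,0.1],"dr":[0,0,0],"gripper":1},{"travel":[0,0,0],"dr":[0,0,0],"gripper":1},{"travel":[0,0,0],"dr":[0,0,0],"gripper":1},{"travel":[0,0,0],"dr":[0,0,0],"gripper":1},{"travel":[0,0,0],"dr":[0,0,0],"gripper":1},{"travel":[0,0,0],"dr":[0,0,0],"gripper":1},{"travel":[0,0,0],"dr":[0,0,0],"gripper":1}]'
```

```text
time_s: 10.37
tool_pos: [0.433, 0.159, 0.1431]
orientation: [-3.142, -0.001, -2.851]
contact_force: [-3.8, -1.7, 1.0]
grip_width: 0.0274
grip_force: 49.8
```

```bash
python3 -m jog '[{"travel":[0,0,0.1],"dr":[0,0,0],"gripper":1},{"travel":[0,0,0.1],"dr":[0,0,0],"gripper":1},{"travel":[0,0,0.1],"dr":[0,0,0],"gripper":1},{"travel":[0,0,0.1],"dr":[0,0,0],"gripper":1},{"travel":[0,0,0],"dr":[0,0,0],"gripper":1},{"travel":[0,0,0],"dr":[0,0,0],"gripper":1},{"travel":[0,0,0],"dr":[0,0,0],"gripper":1},{"travel":[0,0,0],"dr":[0,0,0],"gripper":1},{"travel":[0,0,0],"dr":[0,0,0],"gripper":1},{"travel":[0,0,0],"dr":[0,0,0],"gripper":1}]'
```

```text
time_s: 11.2
tool_pos: [0.4323, 0.1588, 0.1303]
orientation: [-3.141, -0.003, -2.851]
contact_force: [-4.6, -1.9, -2.2]
grip_width: 0.0278
grip_force: 49.8
```

```bash
python3 -m jog '[{"travel":[0,0,0.1],"dr":[0,0,0],"gripper":1},{"travel":[0,0,0.1],"dr":[0,0,0],"gripper":1},{"travel":[0,0,0.06],"dr":[0,0,0],"gripper":1},{"travel":[0,0,0.06],"dr":[0,0,0],"gripper":1},{"travel":[0,0,0],"dr":[0,0,0],"gripper":1},{"travel":[0,0,0],"dr":[0,0,0],"gripper":1},{"travel":[0,0,0],"dr":[0,0,0],"gripper":1},{"travel":[0,0,0],"dr":[0,0,0],"gripper":1},{"travel":[0,0,0],"dr":[0,0,0],"gripper":1},{"travel":[0,0,0],"dr":[0,0,0],"gripper":1}]'
```

```text
time_s: 12.03
tool_pos: [0.4333, 0.1591, 0.1216]
orientation: [3.142, -0.0, -2.851]
contact_force: [-4.7, -0.4, -3.2]
grip_width: 0.0281
grip_force: 49.8
```

```bash
python3 -m jog '[{"travel":[0,0,0.05],"dr":[0,0,0],"gripper":1},{"travel":[0,0,0],"dr":[0,0,0],"gripper":1},{"travel":[0,0,0.05],"dr":[0,0,0],"gripper":1},{"travel":[0,0,0],"dr":[0,0,0],"gripper":1},{"travel":[0,0,0],"dr":[0,0,0],"gripper":1},{"travel":[0,0,0],"dr":[0,0,0],"gripper":1},{"travel":[0,0,0],"dr":[0,0,0],"gripper":1},{"travel":[0,0,0],"dr":[0,0,0],"gripper":1},{"travel":[0,0,0],"dr":[0,0,0],"gripper":1},{"travel":[0,0,0],"dr":[0,0,0],"gripper":1}]'
```

```text
time_s: 12.87
tool_pos: [0.4337, 0.1593, 0.1206]
orientation: [3.142, 0.001, -2.851]
contact_force: [-11.8, -4.0, 25.3]
grip_width: 0.028
grip_force: 49.8
```

```bash
python3 -m jog '[{"travel":[0.03,0,0],"dr":[0,0,0],"gripper":1},{"travel":[0,0,-0.03],"dr":[0,0,0],"gripper":1},{"travel":[0,0,0],"dr":[0,0,0],"gripper":1},{"travel":[0,0,0],"dr":[0,0,0],"gripper":-0.2},{"travel":[0,0,0],"dr":[0,0,0],"gripper":-0.2},{"travel":[0,0,0],"dr":[0,0,0],"gripper":-0.2},{"travel":[0,0,0],"dr":[0,0,0],"gripper":-0.2},{"travel":[0,0,0],"dr":[0,0,0],"gripper":-0.2},{"travel":[0,0,0],"dr":[0,0,0],"gripper":-0.2},{"travel":[0,0,0],"dr":[0,0,0],"gripper":-0.2}]'
```

```text
time_s: 13.7
tool_pos: [0.4327, 0.1589, 0.1194]
orientation: [-3.142, 0.0, -2.851]
contact_force: [-0.1, 0.5, 0.9]
grip_width: 0.0524
grip_force: 0.0
```

```bash
python3 -m jog '[{"travel":[0,0,-0.2],"dr":[0,0,0],"gripper":-0.2},{"travel":[0,0,-0.4],"dr":[0,0,0],"gripper":-0.2},{"travel":[0,0,-0.6],"dr":[0,0,0],"gripper":-0.2},{"travel":[0,0,-0.8],"dr":[0,0,0],"gripper":-0.2},{"travel":[0,0,-0.8],"dr":[0,0,0],"gripper":-0.2},{"travel":[0.5,0,-0.6],"dr":[0,0,0],"gripper":-0.2},{"travel":[0.8,0,0],"dr":[0,0,0],"gripper":-0.2},{"travel":[0.5,0,0],"dr":[0,0,0],"gripper":-0.2},{"travel":[0,0,0],"dr":[0,0,0],"gripper":-0.2},{"travel":[0,0,0],"dr":[0,0,0],"gripper":-0.2}]'
python3 - <<'E'
from h import *
im,d,W=cloud('scene')
cv2.imwrite('pics/scene5c.png',cv2.resize(im[80:230,200:400],None,fx=4,fy=4))
for c in('wrist','top'):
    im,d,W=cloud(c)
    b,g,r=[im[...,i].astype(int) for i in range(3)]
    gm=(g>b+40)&(g>r+40)&(np.hypot(W[...,0]-.434,W[...,1]-.158)<.06); Z=W[...,2]
    for lo,hi in((.1,.12),(.14,.165)):
        try: print(c,rect(W,gm,lo,hi))
        except Exception as e: print(c,'none')
E
```

```text
time_s: 14.53
tool_pos: [0.3809, 0.1435, 0.2221]
orientation: [3.142, 0.001, -2.851]
contact_force: [0.1, 0.3, 0.1]
grip_width: 0.0526
grip_force: 0.0
wrist (2643, array([428.4, 158.8]), array([60.1, 59.5]), 17.8, np.float64(0.1112))
wrist (1386, array([427.9, 158.9]), array([27.2, 27.9]), 16.5, np.float64(0.1527))
top (49, array([455.8, 148.5]), array([27.7, 11.7]), -4.3, np.float64(0.1123))
top (2, array([445. , 151.4]), array([2.5, 0. ]), -2.2, np.float64(0.1487))
```

View pics/scene5c.png

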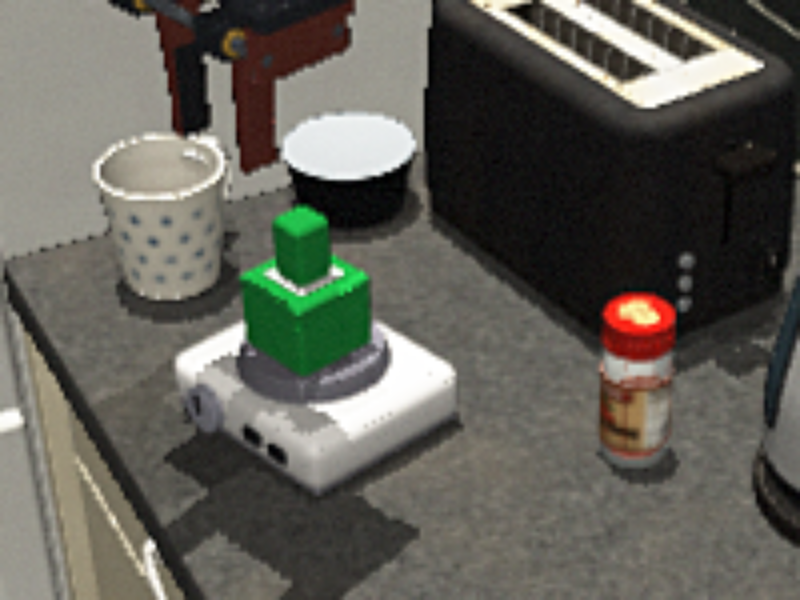

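The stem sits upright on the boss at about (305,310) in the crop. Its skirt top reads 0.111 m and its neck top 0.153 m, against 0.112 and 0.154 expected, so it is fully home and the gripper is clear.

```bash
python3 -c "
from rig import robot
print(robot.close_job())"
```

```text
the job is handed in; nothing more can be done
None
```

The green square-necked stem is pushed fully home on the drive and released, the grey stem was never approached, and the job is handed in; full seating was judged from the measured heights and a firm stop at the seat, since the ball's click itself could not be observed.

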